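# Hang the big flanged column barrel in the wide slotted stand

## Robot

A 7-joint arm with a two-finger parallel gripper is mounted at the origin on the work surface. World frame = base frame: x ahead of the robot, y to its left, z up, the work surface at z = 0. Lengths are in m, angles in rad, forces in N, time in s.
With the tool pointing down it reaches from about 0.4 to 0.85 m from the base axis. Payload 10.4 kg.
Tool frame: the origin (TCP) lies midway between the tips of the shut fingers; the grasp point (between the pads) lies 19 mm behind it; z points along the fingers, x is the direction in which the jaws open and shut, and the axes are right-handed (so a half turn about z gives the same grasp; the last joint's range is limited). The gripper opens to 85 mm and grips with 20 to 120 N. Pads are 22 mm wide; open, the fingers measure 114 mm over their backs; the gripper's body (76 mm by 85 mm) begins 54 mm behind the grasp point. The pads swing forward as they close: fully open they stand 13 mm farther back than shut.
Start: joints at [1.08, 0.332, -0.065, 1.46, 0.022, 1.35, -0.088], TCP at [0.282, -0.558, 0.231] pointing down, gripper open.
Joint ranges: [-2.6, 2.6], [-0.5, 2.12], [-1.47, 1.34], [0.16, 2.42], [-1.27, 4.41], [0.06, 2.06], [-2.6, 2.6]. Speed limits (rad/s): [2.22, 2.22, 2.79, 2.79, 3.14, 3.14, 3.14].

## Interface

Orientations are given as a unit quaternion [x, y, z, w].
In Python, from workcell import manip, cams gives the robot as it stands.
- The arm moves only by the tool move_arm, never from a script. Its argument "moves" is a list of rows, each a list of 7 numbers: the turn, a rotation vector about the tool's x, y, z in degrees, then the shift along the tool's x, y, z in m, then the finger opening in m, from 0 to 0.0854. A call has 1 to 10 rows; each row is the pose to reach, as a shift and turn from the pose commanded when the call began, along the tool's axes at that moment; what a row does not reach only later rows make up. A row lasts 1/10 s, in which the tool goes at most 50 mm and 8.59 degrees, less where a joint would pass 70% of its speed; a pose out of reach is approached as far as the arm can. A call with a gripper value outside its range is refused whole. The fingers move at their own pace and stop on an object; "grip_force" is the grip in N (left out, the last holds). Time passes only in rows, so rows that repeat a pose let the fingers close. It gives the time, the measured TCP pose, the force and the opening at its end, in the units of the state.
- manip.get_obs(): the state, without advancing time (a new reading comes with each control period).
- cams.camera(name): name is "scene" or "side" or "wrist"; returns the picture (480x640x3 uint8, red, green, blue); there is no depth.
- cams.camera_params(name): a dict with "fx", "fy", "cx", "cy" (pixels), "dist_coeffs" ([k1, k2, p1, p2, k3] as OpenCV has them; the pictures are not rectified), "xyz" and "rotation" of the camera in the world. Camera axes: x right, y up, looking along -z (the intrinsics and any distortion apply to the point x, -y, -z); pixel columns grow to the right and rows downward; lengths in m; the calibration is good to about 2 mm. A picture is of the moment at which its call begins: read the wrist's pose just before it. camera_params takes no time and is no camera call; for the wrist camera it gives the pose at the moment of the call.
- manip.hand_in(): hands the job in, once; it reports no verdict.
The state is a dict: "clock": time; "joint_pos": joint angles; "joint_velocities": joint speeds; "tau": joint torques, N m; "position": TCP position; "ee_rot": TCP orientation; "ft_force": force on the tool from outside, world axes, zero at the start; "torque": the same for the moment, N m; "grip_width": opening from 0.0 (shut) to 1.0 (fully open).
Only numpy, scipy, OpenCV 4.12 (cv2) and the standard library are available. Lean on these libraries where they do the work, as an engineer would, in place of code of your own. Each camera call takes 0.05 s, during which the arm holds its last target. There are 200 camera calls.

## Task

Hang the big flanged column barrel in the empty stand with the wide slot: slide it in sideways through the open front of the slot until it is home at the back, with its flange above the plate, and let it hang upright with the flange resting on the plate. Leave the slim barrel and the plain jar standing where they are.

Things in the scene. Friction and masses are not known exactly. Their poses are not given: they have to be found in the camera images.
- barrel: Big round column barrel, 136 mm tall, 0.1-0.2 kg, upright on the bench. Bottom up: grey foot cap 52 mm across, 12 mm high; white shaft 32 mm across, to 80 mm; white flange 64 mm across, 80 to 86 mm; grey neck 36 mm across, 86 to 136 mm (grip here from above). Origin: centre of its underside; z up along its axis; alike at any yaw.
- wide_seat (a point): Point in the wide slot, level with the plate's top (140 mm up), where the barrel's axis belongs. +x runs into the slot, z up. Fixed level plate, 8 mm thick, 110 mm wide, x -45 (open front) to 63 mm, 2 rear posts, base 12 mm high. Slot 46 mm wide, square end at x 23 mm: passes the shaft, not flange or foot. Similar stand nearby: 24 mm slot, in use.
- slim_barrel: Bystander: a slim barrel of the same form standing on the bench, 126 mm tall, foot 32 mm, shaft 18 mm, flange 36 mm across at 70 to 76 mm, neck 22 mm across. Its flange is too small for the wide slot. Origin: centre of its underside, z up.
- plain_jar: Bystander: a plain white jar with a grey lid and no flange or waist, 52 mm across and 130 mm tall, standing on the bench. Origin: centre of its underside, z up.

How it is judged:
By the outcome, as a careful person would: the job done as asked, in the order asked, and still so for the second after the job is handed in, with the robot touching nothing.
It also fails if it takes over 40 s, if anything falls off the work surface, if the arm or the gripper's body presses on something with over 40 N, if the wrist force passes 120 N, or if a joint passes its speed limit or range.

## Working session

There is one attempt and no reset: what is moved stays moved. The work goes in short steps, Python scripts to look and compute and a tool call to move; the robot and the scene stay as the last step left them, time stands still between calls to the robot, and variables do not carry over. Pictures are saved under pics/ and viewed, about 8 in all and at most 12, crops included, and the job is handed in when it is done.

Besides the shell and the picture viewer there is one more tool, called after "Call:" as name(argument=value, ...), one argument or row to a line, values as JSON. move_arm: Moves the arm, as the interface text tells. Its arguments: {"type":"object","properties":{"moves":{"type":"array","items":{"type":"array","items":{"type":"number"}}},"grip_force":{"type":"number"}},"required":["moves"]}

```bash
mkdir -p pics; cat > h.py <<'E'
import numpy as np, cv2
from workcell import manip, cams
def snap(n,f):
    p=cams.camera_params(n); im=cams.camera(n); cv2.imwrite('pics/'+f,im[:,:,::-1]); return im,p
def R(p):
    r=np.array(p['rotation'],float)
    if r.size==4:
        from scipy.spatial.transform import Rotation as Q; return Q.from_quat(r).as_matrix()
    return r.reshape(3,3)
def ray(p,uv):
    K=np.array([[p['fx'],0,p['cx']],[0,p['fy'],p['cy']],[0,0,1]])
    q=cv2.undistortPoints(np.array([[uv]],float),K,np.array(p['dist_coeffs'],float))[0,0]
    d=R(p)@np.array([q[0],-q[1],-1]); return np.array(p['xyz'],float),d/np.linalg.norm(d)
def onz(p,uv,z):
    o,d=ray(p,uv); return o+d*(z-o[2])/d[2]
def proj(p,X):
    K=np.array([[p['fx'],0,p['cx']],[0,p['fy'],p['cy']],[0,0,1]])
    c=R(p).T@(np.array(X,float)-np.array(p['xyz'])); c=c*[1,-1,-1]
    return cv2.projectPoints(c[None],np.zeros(3),np.zeros(3),K,np.array(p['dist_coeffs'],float))[0].ravel()
E
python3 - <<'E'
from h import *
for n in ['scene','side']:
    im,p=snap(n,n+'0.png'); print(n,p)
print(manip.get_obs())
E
```

```text
scene {'fx': 605.4332120672465, 'fy': 605.4332120672465, 'cx': 324.68761760489383, 'cy': 245.1227771091341, 'dist_coeffs': array([-0.07323923,  0.        ,  0.        ,  0.        ,  0.        ]), 'xyz': array([1.02701733, 0.85523958, 0.86832723]), 'rotation': array([0.11201486, 0.43482368, 0.86264017, 0.23287974])}
side {'fx': 591.3681762928844, 'fy': 591.3681762928844, 'cx': 316.6777306176686, 'cy': 227.99237275035424, 'dist_coeffs': array([-0.15012448,  0.        ,  0.        ,  0.        ,  0.        ]), 'xyz': array([0.08007989, 0.84799411, 0.79435229]), 'rotation': array([-0.1041735 ,  0.45787862,  0.85708483, -0.21189774])}
{'clock': 0.1, 'joint_pos': array([ 1.08036876,  0.33279028, -0.06466612,  1.46087607,  0.02161904,
        1.3499098 , -0.08850577]), 'joint_velocities': array([-9.69701956e-04, -1.03577483e-03,  3.36905167e-04, -2.83939791e-03,
       -4.36571121e-05,  2.37614266e-03,  1.98400648e-04]), 'tau': array([ 1.09559791e-03, -6.26747131e+01,  4.89925523e-02, -3.92432106e+01,
        1.62815710e-02,  6.90066721e-03,  2.38344853e-05]), 'position': array([ 0.28165921, -0.55754836,  0.23059796]), 'ee_rot': array([ 8.51743874e-01, -5.23957975e-01, -5.70578762e-04, -2.98506088e-04]), 'ft_force': array([-0.08825104, -0.68287329, -0.0678732 ]), 'torque': array([0.04974679, 0.0348657 , 0.03211563]), 'grip_width': 0.9993046356229819}
```

View pics/scene0.png

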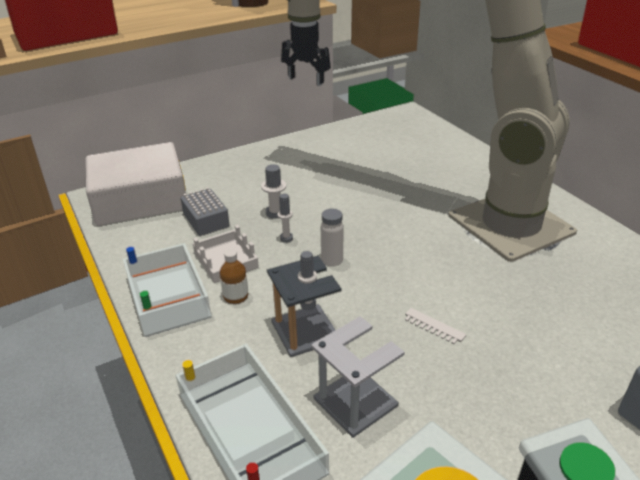

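View pics/side0.png

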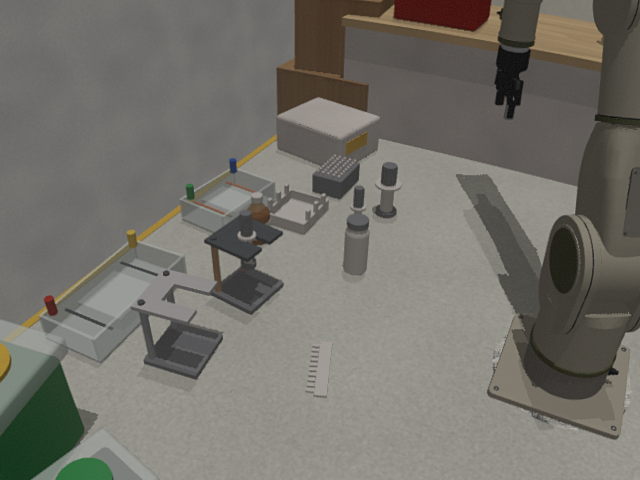

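Scene view: barrel at about (273,190), slim barrel (285,218), jar (332,237), the wide light-grey stand with its plate at about (355,350), its open front toward the robot. Side view: barrel (388,190), plate (175,297). Zooming in on these.

```bash
python3 - <<'E'
import cv2,numpy as np
s=cv2.imread('pics/scene0.png');d=cv2.imread('pics/side0.png')
def t(im,x,y,w=100,h=75):
    c=cv2.resize(im[y:y+h,x:x+w],(400,300),interpolation=cv2.INTER_CUBIC)
    for i in range(0,w,10):
        L=12 if i%50==0 else 5
        cv2.line(c,(i*4,0),(i*4,L),(0,0,255),1)
    for i in range(0,h,10):
        cv2.line(c,(0,i*4),(8,i*4),(0,0,255),1)
    cv2.rectangle(c,(0,0),(399,299),(0,255,255),1); return c
a=np.hstack([t(s,235,160),t(s,308,312)]);b=np.hstack([t(d,340,155),t(d,130,262)])
cv2.imwrite('pics/c1.png',np.vstack([a,b]))
E
```

```text
(no output)
```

View pics/c1.png

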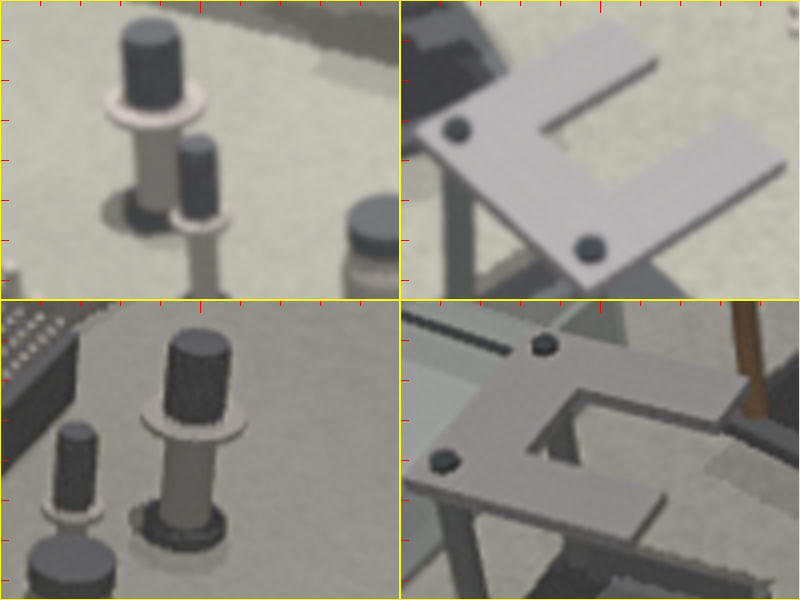

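Scene crop: barrel top centre ≈ (273.0,168.0), flange top centre ≈ (273.7,185); slot end corners (343,344),(359,360). Side crop: top centre (390,165.2), flange (388.5,184.5); slot end corners (173.8,285),(162,300). Casting rays now.

```bash
python3 - <<'E'
from h import *
from scipy.optimize import least_squares
P={n:cams.camera_params(n) for n in('scene','side')}
for z,a,b in((.136,(273,168),(390,165.2)),(.086,(273.7,185),(388.5,184.5))):
    print('barrel',z,onz(P['scene'],a,z)[:2],onz(P['side'],b,z)[:2])
# local plate pts: y left of +x(into slot)
L=dict(BL=(63,55),BR=(63,-55),SL=(23,23),SR=(23,-23),FLo=(-45,55),FLi=(-45,23),FRi=(-45,-23),FRo=(-45,-55))
A={'scene':dict(BL=(312.5,345),FLo=(361,317),FLi=(372.5,327),SL=(343,344),SR=(359,360),FRi=(391.7,341.5),FRo=(404.2,352.7),BR=(354.7,383.5)),
'side':dict(SL=(173.75,285),SR=(162,300),FLo=(217,281),FLi=(210.5,292.2),FRi=(196,310.7),FRo=(188,322),BR=(131,306))}
# which handedness: test both assignments
best=None
for n in ('scene','side'):
  for f in(1,-1):
    K=list(A[n]); W=np.array([onz(P[n],A[n][k],.14)[:2] for k in K]); l=np.array([L[k] for k in K])*[1e-3,f*1e-3]
    def g(x): c,s=np.cos(x[2]),np.sin(x[2]); return ((l@np.array([[c,s],[-s,c]]))+x[:2]-W).ravel()
    best=min((least_squares(g,[.6,.2,y]) for y in(0,2,4)),key=lambda r:r.cost)
    print(n,f,best.x[:2],np.degrees(best.x[2]),np.sqrt(np.mean(best.fun**2))); 
    if best.cost<1e-3: print(dict(zip(K,np.round(best.fun.reshape(-1,2)*1e3,1).tolist())))
o=P['scene'];
print('slim',onz(P['scene'],(235+198/4,160+145/4),.126),onz(P['side'],(340+78/4,155+130/4),.126))
print('jar',onz(P['scene'],(332,215),.13),onz(P['side'],(357,222),.13))
print('narrow stand',onz(P['scene'],(306,280),.14))
E
```

```text
barrel 0.136 [ 0.49211494 -0.3409492 ] [ 0.4882334  -0.34622593]
barrel 0.086 [ 0.49205484 -0.34379792] [ 0.48590846 -0.3415033 ]
scene 1 [0.63030804 0.27607412] 5.0935103777760204 0.058788924986205256
scene -1 [0.63030212 0.27612549] 368.056582357924 0.001388861950626408
{'BL': [1.0, -2.3], 'FLo': [-0.8, -1.6], 'FLi': [-1.7, -0.8], 'SL': [1.5, 0.2], 'SR': [-1.2, 2.3], 'FRi': [0.4, -0.1], 'FRo': [-1.1, 0.4], 'BR': [2.0, 1.8]}
side 1 [0.60868469 0.29032206] 86.94628921344952 0.04632540948092211
side -1 [0.62724199 0.27360958] 369.04206018580373 0.0014661249073479555
{'SL': [0.5, -2.8], 'SR': [0.8, 1.4], 'FLo': [-1.8, 0.5], 'FLi': [0.9, 1.8], 'FRi': [0.2, -2.9], 'FRo': [0.2, 0.4], 'BR': [-0.7, 1.6]}
slim [ 0.52012503 -0.22426199  0.126     ] [ 0.51569492 -0.2294119   0.126     ]
jar [ 0.46838738 -0.09598154  0.13      ] [ 0.46054765 -0.09136731  0.13      ]
narrow stand [0.62870733 0.08029493 0.14      ]
```

```bash
cat >> h.py <<'E'
from scipy.spatial.transform import Rotation as Q
def rel(xyz,yaw,o=None):
    """target TCP and tool-x heading (deg), tool down -> turn rotvec deg, shift in tool axes"""
    o=o or manip.get_obs(); r=Q.from_quat(o['ee_rot'])
    y=np.radians(yaw); T=Q.from_matrix(np.array([[np.cos(y),np.sin(y),0],[np.sin(y),-np.cos(y),0],[0,0,-1]]))
    print('t',o['clock'],'turn',np.round((r.inv()*T).as_rotvec(degrees=True),2),'shift',np.round(r.inv().apply(np.array(xyz)-o['position']),4),'pos',o['position'].round(4),'F',o['ft_force'].round(1),'w',round(o['grip_width'],3))
E
python3 -c "
from h import *
rel([.4895,-.343,.21],-35)"
```

```text
t 0.1 turn [-1.00e-02  7.00e-02 -2.82e+01] shift [-0.0977 -0.2823  0.0207] pos [ 0.2817 -0.5575  0.2306] F [-0.1 -0.7 -0.1] w 0.999
```

Call:
move_arm(
  moves=[
    [0,0,-3,-0.01,-0.029,0.002,0.085],
    [0,0,-6.5,-0.022,-0.064,0.005,0.085],
    [0,0,-10,-0.035,-0.1,0.007,0.085],
    [0,0,-14,-0.049,-0.141,0.01,0.085],
    [0,0,-18,-0.063,-0.183,0.013,0.085],
    [0,0,-22,-0.077,-0.222,0.016,0.085],
    [0,0,-25.5,-0.088,-0.255,0.019,0.085],
    [0,0,-28.2,-0.096,-0.278,0.0207,0.085],
    [0,0,-28.2,-0.0977,-0.2823,0.0207,0.085],
    [0,0,-28.2,-0.0977,-0.2823,0.0207,0.085],
  ],
)

```text
clock: 1.1
position: [0.4899, -0.3431, 0.2104]
ee_rot: [0.954, -0.3, -0.0, 0.0]
ft_force: [-0.1, -0.5, 0.6]
grip_width: 0.998
```

```bash
python3 - <<'E'
from h import *
rel([.4895,-.343,.21],-35)
im,p=snap('wrist','w1.png'); print(p['xyz'],R(p).round(2).tolist(),p['fx'],p['cx'],p['cy'],p['dist_coeffs'][0])
print(proj(p,[.4895,-.343,.136]),proj(p,[.4895,-.343,.086]))
E
```

```text
t 1.1 turn [0.01 0.02 0.03] shift [-0.0004  0.0001  0.0004] pos [ 0.4899 -0.3431  0.2104] F [-0.1 -0.5  0.6] w 0.998
[ 0.53348356 -0.2828533   0.35408773] [[0.82, 0.55, 0.17], [-0.57, 0.78, 0.24], [-0.0, -0.29, 0.96]] 349.146187366148 318.2408465722282 240.0081529394902 -0.0592118513299401
[316.05148156 250.88906427] [316.45051939 230.59185583]
```

View pics/w1.png

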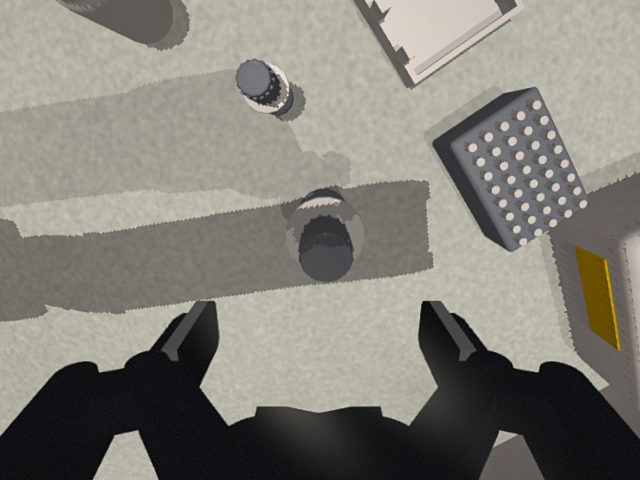

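Wrist view: the barrel's neck top is a circle centred at about (326.5,255), radius ~28 px; the prediction was (316,251), so about 7 mm off.

```bash
python3 - <<'E'
from h import *
p=cams.camera_params('wrist')
b=onz(p,(326.5,255),.136);print(b, 'slim',onz(p,(255,77),.126))
im=cv2.imread('pics/w1.png');g=im.mean(2);print(g[255,285:370].astype(int))
rel([b[0],b[1],.094],-35)
E
```

```text
[ 0.49265848 -0.35060839  0.136     ] slim [ 0.52049611 -0.23490795  0.126     ]
[117 118 117 115 116 120 123 127 129 127 127 128 130 119  77  60  67  72
  76  76  75  74  75  76  77  76  75  74  72  73  79  74  73  76  76  74
  76  75  76  76  73  74  76  76  76  73  75  73  74  72  75  76  73  76
  74  75  75  75  75  74  75  76  74  74  74  72  71  79 118 130 128 122
 126 121 110 108 110 112 113 114 116 115 115 116 118]
t 1.15 turn [ 0.04  0.01 -0.09] shift [0.0066 0.003  0.1165] pos [ 0.4891 -0.3443  0.2105] F [ 0.2 -0.8 -0.3] w 0.994
```

Call:
move_arm(
  moves=[
    [0,0,0,0.005,0.002,0.02,0.085],
    [0,0,0,0.0066,0.003,0.05,0.085],
    [0,0,0,0.0066,0.003,0.085,0.085],
    [0,0,0,0.0066,0.003,0.11,0.085],
    [0,0,0,0.0066,0.003,0.1165,0.085],
    [0,0,0,0.0066,0.003,0.1165,0.085],
    [0,0,0,0.0066,0.003,0.1165,0.03],
    [0,0,0,0.0066,0.003,0.1165,0.025],
    [0,0,0,0.0066,0.003,0.1165,0.025],
    [0,0,0,0.0066,0.003,0.1165,0.025],
  ],
  grip_force=40,
)

```text
clock: 2.15
position: [0.4937, -0.3498, 0.0952]
ee_rot: [0.954, -0.301, 0.0, 0.0]
ft_force: [-1.2, 1.3, 4.9]
grip_width: 0.414
```

Call:
move_arm(
  moves=[
    [0,0,0,0,0,0,0.025],
    [0,0,0,0,0,0,0.025],
    [0,0,0,0,0,0,0.025],
  ],
)

```text
clock: 2.45
position: [0.4937, -0.3498, 0.0952]
ee_rot: [0.954, -0.301, 0.0, 0.0]
ft_force: [-1.6, 0.7, 5.9]
grip_width: 0.41
```

Call:
move_arm(
  moves=[
    [0,0,0,0,0,-0.01,0.025],
    [0,0,0,0,0,-0.03,0.025],
    [0,0,0,0,0,-0.06,0.025],
    [0,0,0,0,0,-0.095,0.025],
    [0,0,0,0,0,-0.13,0.025],
    [0,0,0,0,0,-0.165,0.025],
    [0,0,0,0,0,-0.19,0.025],
    [0,0,0,0,0,-0.205,0.025],
    [0,0,0,0,0,-0.205,0.025],
  ],
)

```text
clock: 3.35
position: [0.4941, -0.3499, 0.3014]
ee_rot: [0.954, -0.301, 0.002, 0.001]
ft_force: [0.2, 0.1, -2.1]
grip_width: 0.412
```

```bash
python3 -c "
from h import *
rel([.50,-.05,.30],-13)
rel([.50,.25,.30],8.5)"
```

```text
t 3.35 turn [  0.04  -0.2  -21.99] shift [-0.1671 -0.249   0.0008] pos [ 0.4941 -0.3499  0.3014] F [ 0.2  0.1 -2.1] w 0.412
t 3.35 turn [  0.08  -0.2  -43.49] shift [-3.392e-01 -4.948e-01  2.000e-04] pos [ 0.4941 -0.3499  0.3014] F [ 0.2  0.1 -2.1] w 0.412
```

Call:
move_arm(
  moves=[
    [0,0,-1,-0.007,-0.01,0,0.025],
    [0,0,-3,-0.02,-0.03,0,0.025],
    [0,0,-5,-0.037,-0.055,0,0.025],
    [0,0,-7,-0.055,-0.082,0,0.025],
    [0,0,-9.5,-0.075,-0.112,0,0.025],
    [0,0,-12,-0.095,-0.142,0,0.025],
    [0,0,-14.5,-0.115,-0.172,0,0.025],
    [0,0,-17,-0.135,-0.202,0,0.025],
    [0,0,-20,-0.153,-0.228,0,0.025],
    [0,0,-22,-0.167,-0.249,0,0.025],
  ],
)

```text
clock: 4.35
position: [0.4987, -0.0471, 0.2982]
ee_rot: [0.994, -0.111, -0.001, 0.0]
ft_force: [0.6, -0.4, -0.8]
grip_width: 0.411
```

```bash
python3 -c "
from h import *
rel([.50,.25,.30],8.5)"
```

```text
t 4.35 turn [ -0.     0.08 -21.21] shift [-0.0641 -0.2901 -0.0018] pos [ 0.4987 -0.0471  0.2982] F [ 0.6 -0.4 -0.8] w 0.411
```

Call:
move_arm(
  moves=[
    [0,0,-2,-0.007,-0.03,0,0.025],
    [0,0,-4.5,-0.014,-0.063,0,0.025],
    [0,0,-7,-0.022,-0.1,0,0.025],
    [0,0,-10,-0.031,-0.14,0,0.025],
    [0,0,-13,-0.04,-0.18,0,0.025],
    [0,0,-16,-0.049,-0.22,0,0.025],
    [0,0,-18.5,-0.056,-0.255,-0.001,0.025],
    [0,0,-20.5,-0.062,-0.28,-0.001,0.025],
    [0,0,-21.2,-0.064,-0.29,-0.001,0.025],
    [0,0,-21.2,-0.064,-0.29,-0.001,0.025],
  ],
)

```text
clock: 5.35
position: [0.5017, 0.2483, 0.2994]
ee_rot: [0.997, 0.073, -0.001, -0.0]
ft_force: [-0.5, -0.2, -1.7]
grip_width: 0.413
```

```bash
python3 - <<'E'
from h import *
rel([.50,.25,.30],8.5)
im,p=snap('wrist','w2.png')
c,s=np.cos(np.radians(8.5)),np.sin(np.radians(8.5))
for l in((23,23),(23,-23),(-45,23),(-45,-23)):
    x,y=np.array(l)/1e3; print(proj(p,[.629+c*x-s*y,.275+s*x+c*y,.14]).round(1))
E
```

```text
t 5.35 turn [-0.02  0.07 -0.15] shift [-0.0015 -0.0019 -0.0006] pos [0.5017 0.2483 0.2994] F [-0.5 -0.2 -1.7] w 0.413
[491.5 185.4]
[484.7 235.5]
[415.2 185. ]
[411.4 235.7]
```

View pics/w2.png

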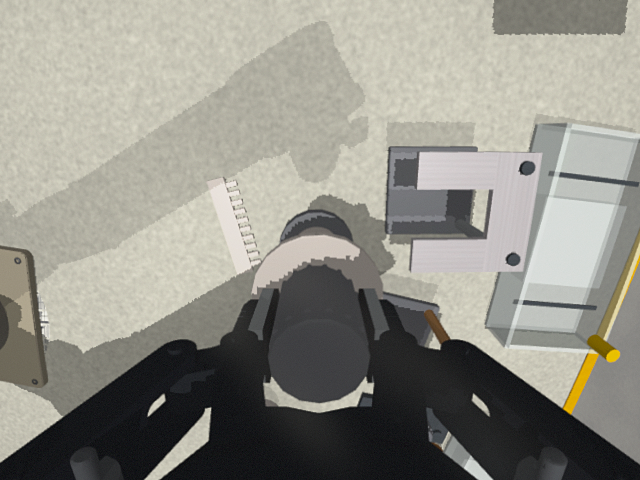

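Wrist view: the barrel is held upright, the plate is at right, slot end corners ≈ (492,190),(487,239), front inner corners ≈ (418,190),(412,240), about 5 px lower than predicted. Zooming to measure it.

```bash
python3 - <<'E'
import cv2
im=cv2.imread('pics/w2.png')
c=cv2.resize(im[140:282,400:555],None,fx=5,fy=4.2,interpolation=cv2.INTER_CUBIC)
c=cv2.resize(im[145:280,400:550],(750,675))[:600]
c=cv2.resize(im[145:280,400:550],(660,594),interpolation=cv2.INTER_CUBIC)
for i in range(0,150,10): cv2.line(c,(int(i*4.4),0),(int(i*4.4),12 if i%50==0 else 6),(0,0,255),1)
for i in range(0,135,10): cv2.line(c,(0,int(i*4.4)),(12 if i%50==5 else 6,int(i*4.4)),(0,0,255),1)
cv2.imwrite('pics/c2.png',c)
E
```

```text
(no output)
```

View pics/c2.png

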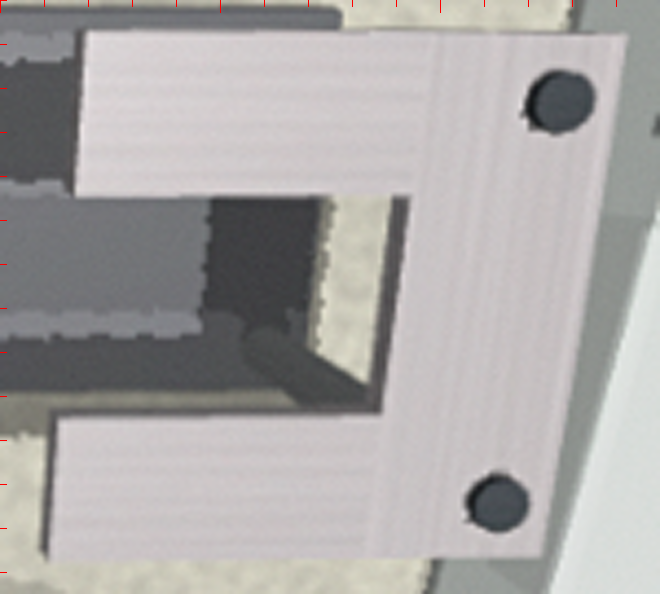

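Crop: plate-top corners read at sub-pixel level. Fitting the plate pose and the held barrel's axis from the same picture.

```bash
python3 - <<'E'
from h import *
from scipy.optimize import least_squares
p=cams.camera_params('wrist')
L=dict(BL=(63,55),BR=(63,-55),SL=(23,23),SR=(23,-23),FLo=(-45,55),FLi=(-45,23),FRi=(-45,-23),FRo=(-45,-55))
A=dict(FLo=(85,31),FLi=(77,196),SL=(410,197),SR=(382,413),FRi=(57,413),FRo=(47,556),BL=(627,34),BR=(546,556))
W=np.array([onz(p,(400+a/4.4-.4,145+b/4.4-.4),.14)[:2] for a,b in A.values()]); l=np.array([L[k] for k in A])/1e3
def g(x): c,s=np.cos(x[2]),np.sin(x[2]); return ((l@np.array([[c,s],[-s,c]]))+x[:2]-W).ravel()
r=least_squares(g,[.63,.27,.15]); print('seat',r.x[:2],np.degrees(r.x[2]),'rms',np.sqrt(np.mean(r.fun**2))*1e3,np.round(r.fun.reshape(-1,2)*1e3,1).tolist())
o=manip.get_obs(); q=Q.from_quat(o['ee_rot']); zt=o['position'][2]+.0408
for uv in((319,352),(319,403),(268,352),(370,352)):
    X=onz(p,uv,zt); print('top',uv,X, 'tool',q.inv().apply(X-o['position']).round(4))
# flange (top) left/right extremes at z
zf=zt-.05
for uv in((252,288),(387,288),(319,234)):
    X=onz(p,uv,zf); print('fl',q.inv().apply(X-o['position']).round(4))
im=cv2.imread('pics/w2.png').mean(2).astype(int); print(im[380:412,305],im[225:245,319])
E
```

```text
seat [0.63199649 0.27016926] 8.537628028482121 rms 0.5349702451216608 [[0.5, 0.4], [-0.2, 0.3], [0.0, 0.5], [-0.1, -0.2], [0.7, -0.5], [0.5, -0.7], [-0.0, 0.0], [-1.5, 0.2]]
top (319, 352) [0.50274386 0.24865801 0.34031503] tool [ 0.0007 -0.0018 -0.0408]
top (319, 403) [0.50588358 0.22689614 0.34031503] tool [ 0.0007  0.0202 -0.0408]
top (268, 352) [0.48534744 0.24609376 0.34031503] tool [-0.0169 -0.0017 -0.0408]
top (370, 352) [0.52015443 0.25110591 0.34031503] tool [ 0.0183 -0.0017 -0.0408]
fl [-0.0314 -0.0027  0.0092]
fl [ 0.0334 -0.0027  0.0092]
fl [ 0.0008 -0.0296  0.0092]
[ 64  63  65  64  64  66  64  66  64  64  66  66  66  66  65  66  66  67
  67  62  68 153 190 186 183 188 187 183 183 188  95  32] [ 63  71  92 103 103 102 104 108 112 113 175 215 201 200 202 200 200 199
 200 199]
```

```bash
cat >> h.py <<'E'
def slot(x,y,z,off=(.0008,-.0015)):
    c,s=np.cos(np.radians(8.5)),np.sin(np.radians(8.5)); x-=off[0]; y-=off[1]
    return [.632+c*x-s*y,.2702+s*x+c*y,z]
E
python3 -c "
from h import *
rel(slot(-.12,0,.165),8.5)"
```

```text
t 5.4 turn [ 0.02  0.06 -0.3 ] shift [ 0.0111 -0.0056  0.1345] pos [0.5023 0.2468 0.2995] F [-0.1 -0.8 -1.2] w 0.41
```

Call:
move_arm(
  moves=[
    [0,0,-0.2,0.003,-0.002,0.01,0.025],
    [0,0,-0.2,0.007,-0.004,0.03,0.025],
    [0,0,-0.2,0.011,-0.005,0.06,0.025],
    [0,0,-0.2,0.011,-0.005,0.09,0.025],
    [0,0,-0.2,0.011,-0.005,0.115,0.025],
    [0,0,-0.2,0.011,-0.005,0.13,0.025],
    [0,0,-0.2,0.011,-0.005,0.1345,0.025],
    [0,0,-0.2,0.011,-0.005,0.1345,0.025],
    [0,0,-0.2,0.011,-0.005,0.1345,0.025],
  ],
)

```text
clock: 6.3
position: [0.5131, 0.2538, 0.1667]
ee_rot: [0.997, 0.073, 0.001, -0.0]
ft_force: [-0.3, -0.3, -1.1]
grip_width: 0.413
```

```bash
python3 - <<'E'
from h import *
for i in range(3): rel(slot(-.12,0,.165),8.5); cams.camera('scene')
rel(slot(0,0,.165),8.5)
a,p=snap('side','s2.png'); b,q=snap('scene','sc2.png')
print(proj(p,slot(-.12,0,.14)),proj(q,slot(-.12,0,.14)))
c=np.hstack([cv2.resize(a[230:380,120:270],(400,400),interpolation=2),cv2.resize(b[260:410,290:440],(400,400),interpolation=2)])
cv2.imwrite('pics/c3.png',c[:,:,::-1])
E
```

```text
t 6.3 turn [-0.02 -0.1  -0.12] shift [-0.0008 -0.0002  0.0017] pos [0.5131 0.2538 0.1667] F [-0.3 -0.3 -1.1] w 0.413
t 6.35 turn [-0.02 -0.12 -0.11] shift [-0.0009 -0.0001  0.0019] pos [0.5132 0.2539 0.1669] F [-0.3  0.5 -2. ] w 0.415
t 6.4 turn [-0.02 -0.11 -0.11] shift [-0.0008 -0.      0.0018] pos [0.5131 0.2539 0.1668] F [-0.4 -0.3 -1.2] w 0.409
t 6.45 turn [-0.01 -0.09 -0.1 ] shift [ 0.1193 -0.0002  0.0018] pos [0.513  0.2539 0.1666] F [-0.3 -0.3 -1.7] w 0.413
[242.66973404 310.14360211] [411.72516182 313.02206071]
```

View pics/c3.png

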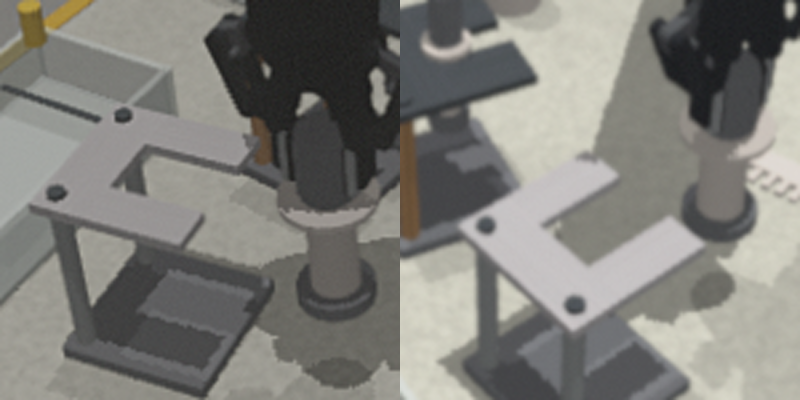

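Both views: the barrel hangs upright in the jaws before the slot, flange slightly above plate level, foot below the plate. Sliding in.

Call:
move_arm(
  moves=[
    [0,0,0,0.006,0,0,0.025],
    [0,0,0,0.018,0,0,0.025],
    [0,0,0,0.032,0,0,0.025],
    [0,0,0,0.046,0,0,0.025],
    [0,0,0,0.06,0,0,0.025],
    [0,0,0,0.072,0,0,0.025],
  ],
)

```text
clock: 7.15
position: [0.5849, 0.2641, 0.1654]
ee_rot: [0.997, 0.073, 0.0, 0.0]
ft_force: [0.8, -0.6, -1.2]
grip_width: 0.411
```

Call:
move_arm(
  moves=[
    [0,0,0,0.01,0,0,0.025],
    [0,0,0,0.02,0,0,0.025],
    [0,0,0,0.03,0,0,0.025],
    [0,0,0,0.04,0,0,0.025],
    [0,0,0,0.047,0,0,0.025],
    [0,0,0,0.047,0,0,0.025],
    [0,0,0,0.047,0,0,0.025],
  ],
)

```text
clock: 7.85
position: [0.63, 0.2712, 0.1655]
ee_rot: [0.997, 0.073, -0.0, -0.0]
ft_force: [-0.4, -0.1, -2.3]
grip_width: 0.414
```

```bash
python3 - <<'E'
from h import *
rel(slot(0,0,.165),8.5)
a,p=snap('side','s3.png'); b,q=snap('scene','sc3.png'); w,r=snap('wrist','w3.png')
c=np.hstack([cv2.resize(a[230:380,120:270],(400,400),interpolation=2),cv2.resize(b[260:410,290:440],(400,400),interpolation=2)])
cv2.imwrite('pics/c4.png',c[:,:,::-1])
E
```

```text
t 7.85 turn [-0.01  0.02 -0.08] shift [ 0.001  -0.0002  0.0005] pos [0.63   0.2712 0.1655] F [-0.4 -0.1 -2.3] w 0.414
```

View pics/c4.png

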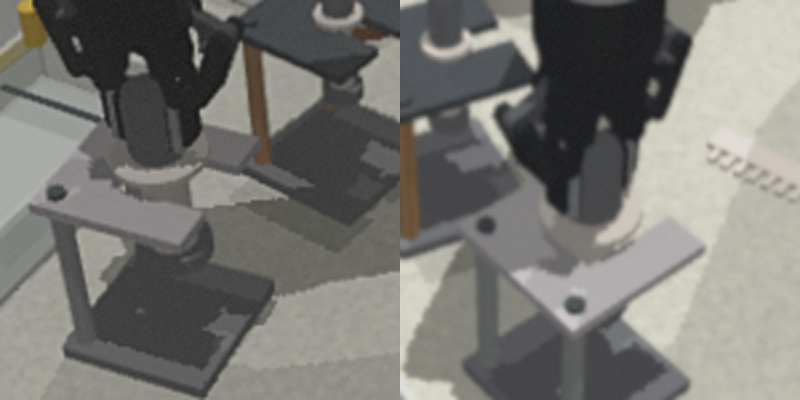

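View pics/w3.png

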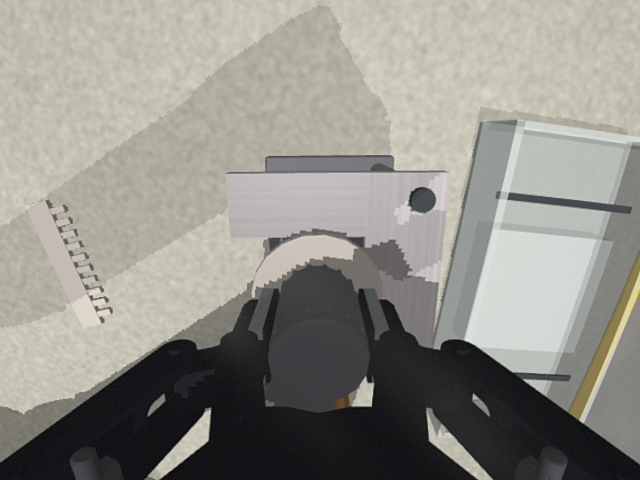

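Side/scene/wrist views: the shaft is inside the slot, flange above the plate, foot below it, no contact forces. Lowering gently.

Call:
move_arm(
  moves=[
    [0,0,0,0.002,0,0.002,0.025],
    [0,0,0,0.002,0,0.004,0.025],
    [0,0,0,0.002,0,0.006,0.025],
    [0,0,0,0.002,0,0.008,0.025],
    [0,0,0,0.002,0,0.009,0.025],
    [0,0,0,0.002,0,0.009,0.025],
  ],
)

```text
clock: 8.6
position: [0.6321, 0.2713, 0.1564]
ee_rot: [0.997, 0.073, -0.0, 0.0]
ft_force: [0.1, -0.5, -1.5]
grip_width: 0.416
```

Call:
move_arm(
  moves=[
    [0,0,0,0,0,0.001,0.025],
    [0,0,0,0,0,0.001,0.025],
  ],
)

```text
clock: 8.8
position: [0.6322, 0.2713, 0.1555]
ee_rot: [0.997, 0.073, 0.0, 0.0]
ft_force: [-0.2, 1.1, -0.7]
grip_width: 0.413
```

Call:
move_arm(
  moves=[
    [0,0,0,0,0,0.001,0.025],
    [0,0,0,0,0,0.001,0.025],
  ],
)

```text
clock: 9.0
position: [0.6322, 0.2714, 0.1554]
ee_rot: [0.997, 0.073, 0.0, 0.0]
ft_force: [-3.0, -2.0, 3.8]
grip_width: 0.413
```

Call:
move_arm(
  moves=[
    [0,0,0,0,0,0.001,0.025],
    [0,0,0,0,0,0.001,0.025],
  ],
)

```text
clock: 9.2
position: [0.6322, 0.2715, 0.1553]
ee_rot: [0.997, 0.073, 0.0, 0.0]
ft_force: [-6.3, -4.0, 10.9]
grip_width: 0.413
```

Contact at the expected height. Relaxing slightly, then opening.

Call:
move_arm(
  moves=[
    [0,0,0,0,0,-0.0015,0.025],
    [0,0,0,0,0,-0.0015,0.025],
    [0,0,0,0,0,-0.0015,0.045],
    [0,0,0,0,0,-0.0015,0.06],
    [0,0,0,0,0,-0.0015,0.075],
    [0,0,0,0,0,-0.0015,0.08],
    [0,0,0,0,0,-0.0015,0.08],
  ],
)

```text
clock: 9.9
position: [0.6322, 0.2713, 0.155]
ee_rot: [0.997, 0.073, -0.0, 0.0]
ft_force: [0.4, 0.4, 0.5]
grip_width: 0.935
```

Call:
move_arm(
  moves=[
    [0,0,0,0,0,-0.005,0.08],
    [0,0,0,0,0,-0.015,0.08],
    [0,0,0,0,0,-0.03,0.08],
    [0,0,0,0,0,-0.05,0.08],
    [0,0,0,0,0,-0.08,0.08],
    [0,0,0,0,0,-0.11,0.08],
    [0,0,0,0,0,-0.13,0.08],
    [0,0,0,0,0,-0.14,0.08],
    [0,0,0,0,0,-0.14,0.08],
  ],
)

```text
clock: 10.8
position: [0.6325, 0.2718, 0.2972]
ee_rot: [0.997, 0.073, 0.001, -0.001]
ft_force: [0.2, -0.9, 0.3]
grip_width: 0.938
```

```bash
python3 - <<'E'
from h import *
rel(slot(0,0,.165),8.5)
a,p=snap('side','s4.png'); b,q=snap('scene','sc4.png'); w,r=snap('wrist','w4.png')
X=slot(0,0,.196,(0,0));print(proj(r,X),proj(r,slot(0,0,.146,(0,0))))
c=np.hstack([cv2.resize(a[230:380,120:270],(400,400),interpolation=2),cv2.resize(b[260:410,290:440],(400,400),interpolation=2)])
d=np.hstack([cv2.resize(w[120:420,160:480],(400,375)),cv2.resize(b[120:420,160:480],(400,375))])
cv2.imwrite('pics/c5.png',cv2.resize(np.vstack([c,d]),(800,600))[:,:,::-1] if 0 else np.vstack([cv2.resize(c,(640,320)),cv2.resize(d,(560,262)) if 0 else cv2.resize(d,(640,280))])[:,:,::-1])
E
```

```text
t 10.8 turn [-0.05 -0.16 -0.1 ] shift [-1.900e-03  1.000e-04  1.322e-01] pos [0.6325 0.2718 0.2972] F [ 0.2 -0.9  0.3] w 0.938
[317.49648812 240.49683075] [317.64654415 223.38713372]
```

View pics/c5.png

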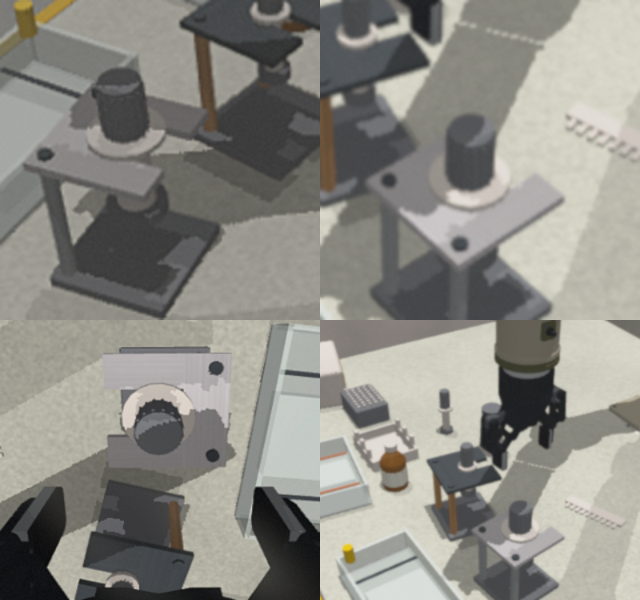

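The last views show the barrel hanging upright with its flange flat on the plate. In the wrist view its neck top is at about (320,243), and the seat point projects to (317.5,240.5), so it is within about 2 mm. The gripper is clear of it.

```bash
python3 -c "
from workcell import manip
print(manip.hand_in(), manip.get_obs()['clock'])"
```

```text
the job is handed in; nothing more can be done
the job is handed in; nothing more can be done
```

The big flanged barrel is hanging upright in the wide slot with its flange resting on the plate. I handed the job in at about 11 s.

- **What I did:** I gripped the barrel by its neck at 40 N and carried it over to the wide stand. I slid it in from the open front with about 10 mm clearance under the flange, then lowered it until it touched the plate (about 11 N upward). I then eased off, opened the gripper and pulled straight up.
- **Final position:** The last wrist picture puts the barrel's axis about 2 mm from the seat point, slightly toward the slot's end. I stopped it there rather than pushing it against the back of the slot.
- **Forces:** After release, the wrist force was near zero with the gripper clear above the barrel.
- **Bystanders:** The slim barrel was still standing in the last scene picture. The plain jar was not visible in the last pictures I viewed, so I did not check it. The only pass over it was with the barrel's foot about 0.2 m up, above the 130 mm jar.
- **Measurements that disagreed:** The first scene and side camera fixes were about 5–8 mm off the wrist camera, for the barrel and, less, for the stand. I used the wrist values, and both the grasp and the fit bore them out.

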